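# Start the test kiln from its bench switches

### The arm

A 6-joint arm with a two-finger parallel gripper is mounted at the origin on a cart in front of the work surface, level with it; the furniture and walls round the work are solid. World frame = base frame: x ahead of the robot, y to its left, z up, the work surface at z = 0. Lengths are in m, angles in rad, forces in N, time in s.
With the tool pointing down it reaches from about 0.325 to 0.925 m from the base axis. Payload 3.1 kg.
Tool frame: the origin (TCP) lies midway between the tips of the shut fingers; the grasp point (between the pads) lies 19 mm behind it; z points along the fingers, y is the line along which they close (so a half turn about z gives the same grasp; the last joint's range is limited). The gripper opens to 85 mm and grips with 20 to 120 N. Pads are 22 mm wide; open, the fingers measure 114 mm over their backs; the gripper's body (76 mm by 85 mm) begins 54 mm behind the grasp point. The pads swing forward as they close: fully open they stand 13 mm farther back than shut.
Start: joints at [1.016, 0.217, 1.613, -0, 1.311, -0.112], TCP at [0.268, 0.565, 0.231] pointing down, gripper open.
Joint ranges: [-2.75, 2.75], [-0.78, 2.1], [0.31, 2.55], [-1.13, 4.27], [0.13, 2.63], [-2.58, 2.58]. Speed limits (rad/s): [2.79, 2.79, 3.14, 3.14, 3.14, 3.14].

### API

Orientations are given as a rotation vector (axis times angle).
In Python, from workcell import env gives the robot as it stands. The module is installed in compiled form; this text tells all that it offers. Calls block until the motion is done:
- env.move_pose(position, orientation): joint-space move of the TCP to a pose.
- env.movel(position, frame=None, vel=0.15, f_stop=None): straight line of the TCP; frame=None keeps the orientation; vel is the mean speed in m/s. With f_stop (N) it stops when the force on the tool has changed by that much, and returns True; else False.
- env.movej(angles): joint-space move.
- env.gripper_to(opening, effort=None): finger opening in m; effort is the grip in N (None keeps the last); returns when the fingers have stopped.
- env.wait(seconds).
- env.ik(position, orientation): joint angles nearest the present ones, or None.
- env.read_state(): the state.
- env.capture(name): name is "scene" or "top" or "wrist"; returns the picture (420x560x3 uint8, red, green, blue); there is no depth.
- env.camera_model(name): a dict with "fx", "fy", "cx", "cy" (pixels), "rvec" (rotation vector, rad) and "tvec" (3), from world to camera coordinates, as OpenCV has them; the wrist camera has in their place "mount" (4x4, takes a point from camera to tool coordinates, whose origin is the TCP and whose axes are the flange's). Camera axes: x right, y down, z forward; pixel columns grow to the right and rows downward; lengths in m; the calibration is good to about 2 mm. A picture is of the moment at which its call begins: read the wrist's pose just before it. camera_model takes no time and is no camera call.
A pose or a line that the arm cannot do raises env.MotionError and nothing moves.
- env.job_done(): hands the job in; it is judged then, once.
Trained networks look in the newest picture that a camera, given by its name, has taken for a name from the list of things; names that differ only in an ending like _2 or _b are one class to them, and where a whole thing is asked for, a point or a joint stands for the part that bears it (a point fixed in the world has none). Each returns a list of dicts, best first, with "p" (0 to 1); they miss things now and then, are a little off and sometimes report something else, mostly with a low value. They report only what shows in the picture. A call takes as long as a camera call. They do not tell look-alikes from the thing itself.
- env.look_for(camera, label): "xy" ([column, row] in pixels, amid what is visible of it).
- env.regions_of(camera, label): "region" (420x560 bool, what is visible of it) and "xy" ([column, row] in pixels, amid what is visible of it).
- env.pinpoint(camera, label): "xy" ([column, row] in pixels: a listed point, or the origin of a listed thing).
The state is a dict: "time_s": time; "joint_pos": joint angles; "joint_vel": joint speeds; "joint_torque": joint torques, N m; "tool_pos": TCP position; "orientation": TCP orientation; "force": force on the tool from outside, world axes, zero at the start; "moment": the same for the moment, N m; "gripper_width": finger opening in m; "grip_force": force on a finger pad.
Only numpy, scipy, OpenCV 4.12 (cv2) and the standard library are available. Lean on these libraries where they do the work, as an engineer would, in place of code of your own. Each camera call takes 0.05 s, during which the arm holds its last target. There are 200 camera calls.

### The job

Start the test kiln from the loose switch blocks on the bench, pressing with the fingertips. First push down the raised end of the rocker until it is fully over (main power), then press the square key fully in so that it stays down (vent fan), then the round key likewise (heating). Do not press the long bar key (alarm), do not pick up or push the blocks about, and leave everything else on the bench where it stands.

Things in the scene. Friction and masses are not known exactly. Their poses are not given: they have to be found in the camera images.
- rocker_block: Switch block with the rocker: grey metal block with aluminium cover, 90 x 64 mm footprint, 40 mm tall, loose on rubber feet, about 0.9 kg; origin at the centre of its underside, z up, x (the 90 mm way) toward the end of the rocker that is raised at the start, which may point any way on the table.
- rocker (a joint): Black V-shaped rocker paddle, 60 mm long (along block x), 30 mm wide, hinged across its middle 44 mm above the block's underside. Radians: at 0 (start 0 to 0.03) the wing toward block +x is raised 0.36 rad, the other level; at 0.36 it is fully over, that wing level, the other raised. About 3 N straight down, 21 mm from the hinge, tips it; it stays where left.
- rocker_press (a point): Point on top of the rocker's +x wing, 21 mm out from the hinge, moving with it: 51 mm above the table at the start, 44 mm when fully over. x of this frame is the block's x turned with the paddle.
- square_block: Switch block with the square key: grey metal block with aluminium cover, 76 x 64 mm footprint, 40 mm tall, loose on rubber feet, about 0.9 kg; origin at the centre of its underside, z up, x the 76 mm way.
- square_key (a joint): Black square key, 30 x 30 mm, in the middle of its block, pressed straight down. Value = depth pressed in m: 0 out, 0.008 fully in. It takes about 3 N to move, then stays where it is pushed, and stops hard at 8 mm (cap still 4 mm above the cover).
- square_top (a point): Centre of the square key's flat top, moving with it; 52 mm above the table when out, 44 mm when fully in.
- round_block: Switch block with the round key: grey metal block with aluminium cover, 76 x 64 mm footprint, 40 mm tall, loose on rubber feet, about 0.9 kg; origin at the centre of its underside, z up, x the 76 mm way.
- round_key (a joint): Black round key, 32 mm diameter, in the middle of its block, pressed straight down. Value = depth pressed in m: 0 out, 0.008 fully in. It takes about 3 N to move, then stays where it is pushed, and stops hard at 8 mm (cap still 4 mm above the cover).
- round_top (a point): Centre of the round key's flat top, moving with it; 52 mm above the table when out, 44 mm when fully in.
- bar_block: Switch block with the long bar key, which is to be left alone: grey metal block with aluminium cover, 76 x 64 mm footprint, 40 mm tall, loose on rubber feet, about 0.9 kg; origin at the centre of its underside, z up, x the 76 mm way.
- bar_key (a joint): Black narrow bar key, 16 x 48 mm (long along block y), top 52 mm above the table; sprung, 1 N to start, 3 N fully in, comes back when released. Value = depth pressed in m: 0 out, 0.008 fully in.
- cup: Bystander, loose: unglazed pink-white mug with a handle, 67 x 98 x 66 mm tall; origin at the middle of its underside.
- tall_bottle: Bystander, loose: pale grey paint bottle with ribbed cap, 40 mm across, 82 mm tall; origin at its underside.
- vase: Bystander, loose: unglazed vase, 66 mm across, 100 mm tall; origin at its underside.
- snail: Bystander, loose: unglazed snail figurine, 23 x 91 x 51 mm tall; origin at its underside.
- squat_bottle: Bystander, loose: green paint bottle, 43 mm across, 66 mm tall; origin at its underside.
- orange_bottle: Bystander, loose: rust-orange paint bottle with a dark cap, 43 mm across, 67 mm tall; origin at its underside.
Mind the look-alikes: they are no part of the job. What is shaped like the square_block but blue is not meant.

How it is judged:
By the outcome, as a careful person would: the job done as asked, in the order asked, and still so for the second after the job is handed in, with the robot touching nothing.
It also fails if it takes over 45 s, if anything falls off the work surface, if the arm or the gripper's body presses on something with over 40 N, if the wrist force passes 120 N, or if a joint passes its speed limit or range.

## Working session

There is one attempt and no reset: what is moved stays moved. The work goes in short steps, each a Python script; the robot and the scene stay as the last script left them, time stands still between calls to the robot, and variables do not carry over. Pictures are saved under pics/ and viewed, at most 10 in all, crops included, and the job is handed in when it is done.

```bash
mkdir -p pics
cat > h.py <<'E'
import numpy as np, cv2
from workcell import env
def ray(cam,xy,z):
    m=env.camera_model(cam)
    if 'mount' in m:
        s=env.read_state();T=np.eye(4);T[:3,:3]=cv2.Rodrigues(np.array(s['orientation'],float))[0];T[:3,3]=s['tool_pos']
        C=T@np.array(m['mount']);R=C[:3,:3];o=C[:3,3]
    else:
        R=cv2.Rodrigues(np.array(m['rvec'],float))[0].T;o=-R@np.array(m['tvec'],float)
    d=R@np.array([(xy[0]-m['cx'])/m['fx'],(xy[1]-m['cy'])/m['fy'],1.])
    return o+d*(z-o[2])/d[2]
def save(cam,name,img=None):
    img=env.capture(cam) if img is None else img
    cv2.imwrite('pics/'+name,img[...,::-1]);return img
E
python3 - <<'E'
from h import *
save('top','top.png');save('scene','scene.png')
for cam in('top','scene'):
  for l,z in(('rocker_press',.051),('rocker_block',0),('square_top',.052),('square_block',0),('round_top',.052),('round_block',0),('bar_key',.052)):
    for d in env.pinpoint(cam,l)[:4]: print(cam,l,round(d['p'],2),np.round(d['xy'],1),np.round(ray(cam,d['xy'],z),4))
s=env.read_state();print(s['time_s'],s['orientation'])
E
```

```text
top rocker_press 0.82 [332.  215.3] [ 0.5135 -0.0495  0.051 ]
top rocker_block 0.67 [328.8 226.6] [ 0.486  -0.0467  0.    ]
top square_top 0.71 [273.5 183.7] [0.6    0.1059 0.052 ]
top square_top 0.56 [118.3 253.5] [0.4181 0.5152 0.052 ]
top square_top 0.22 [235.1 227.8] [0.4826 0.2086 0.052 ]
top square_block 0.92 [127.4 259. ] [0.402  0.5113 0.    ]
top square_block 0.64 [275.1 188. ] [0.5962 0.1023 0.    ]
top round_top 0.6 [395.3 211.4] [ 0.5223 -0.2189  0.052 ]
top round_block 0.73 [386.2 214.2] [ 0.5192 -0.2086  0.    ]Traceback (most recent call last):
  File "<stdin>", line 5, in <module>
ValueError: it knows: bar_block, cup, orange_bottle, rocker_block, rocker_press, round_block, round_top, snail, square_block, square_top, squat_bottle, tall_bottle, vase
```

View pics/top.png

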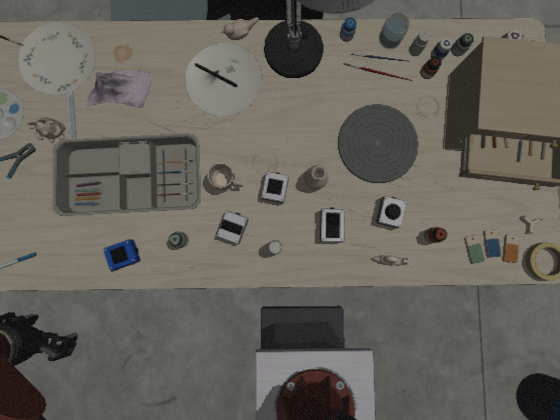

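View pics/scene.png

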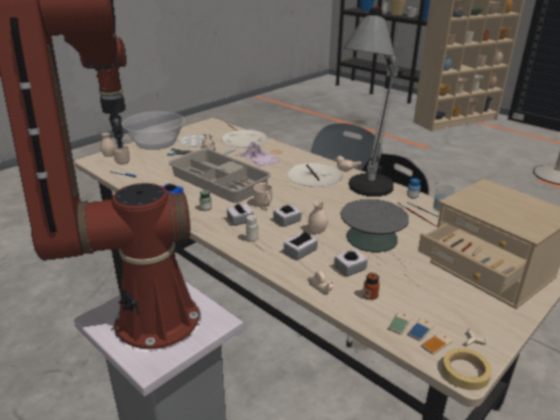

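The candidates for the square block in the top image are the white/grey one at (275,187) and the blue one at (121,254). The grey/aluminium block at (275,187) fits, because the blue one is the look-alike. The bar block is at (232,228), the rocker at (332,225) and the round one at (392,212). The vase at (317,177) stands near the square block. I'll move above the rocker and take wrist views, with a confirming crop of the square block.

```bash
cat >> h.py <<'E'
from scipy.spatial.transform import Rotation as Ro
def down(yaw): return (Ro.from_euler('z',yaw)*Ro.from_euler('x',np.pi)).as_rotvec()
E
python3 - <<'E'
from h import *
print(np.round(env.camera_model('wrist')['mount'],3), env.read_state()['orientation'])
im=env.capture('top')
env.gripper_to(0.0)
ims=[]
for n,p,labs in(('sq',(.54,.10,.28),('square_top','square_block','rocker_press')),('ro',(.46,-.08,.28),('rocker_press','rocker_block','round_top','round_block'))):
  env.move_pose(p,down(0))
  ims.append(env.capture('wrist'))
  for l in labs:
    z=0 if 'block' in l else .051 if 'press' in l else .052
    for d in env.pinpoint('wrist',l)[:3]: print(n,l,round(d['p'],2),np.round(d['xy'],1),np.round(ray('wrist',d['xy'],z),4))
  s=env.read_state();print(s['time_s'],s['tool_pos'],s['orientation'])
save('',f'w.png',cv2.resize(np.hstack(ims),(800,300)))
save('',f'crop.png',cv2.resize(im[140:270,90:290],None,fx=4,fy=4))
E
```

```text
[[ 0.001 -0.959 -0.283  0.072]
 [ 1.     0.001  0.     0.   ]
 [ 0.    -0.283  0.959 -0.143]
 [ 0.     0.     0.     1.   ]] [-6.89797725e-01 -3.06480282e+00  6.01789984e-04]
sq square_top 0.79 [284.2 127.6] [0.595  0.1007 0.052 ]
sq square_top 0.5 [514.9 281.5] [ 0.4227 -0.1666  0.052 ]
sq square_block 0.56 [280.2 125. ] [0.5956 0.1051 0.    ]
sq rocker_press 0.66 [425. 211.] [ 0.5068 -0.0534  0.051 ]
3.3667 [0.53986928 0.10067859 0.27990498] [-3.14150652e+00 -2.01445367e-03  3.06323580e-04]
ro rocker_press 0.64 [258.  137.8] [ 0.5057 -0.0521  0.051 ]
ro rocker_block 0.68 [261.7 148.8] [ 0.4892 -0.0526  0.    ]
ro round_top 0.8 [417.  116.1] [ 0.5275 -0.2129  0.052 ]
ro round_block 0.71 [403.8 121.2] [ 0.5209 -0.2172  0.    ]
4.425 [ 0.46055464 -0.07898356  0.27996987] [-3.14130335e+00 -3.24581219e-03  5.66822993e-05]
```

View pics/w.png

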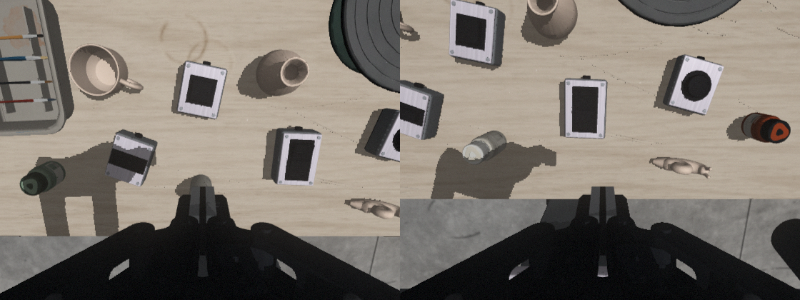

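View pics/crop.png

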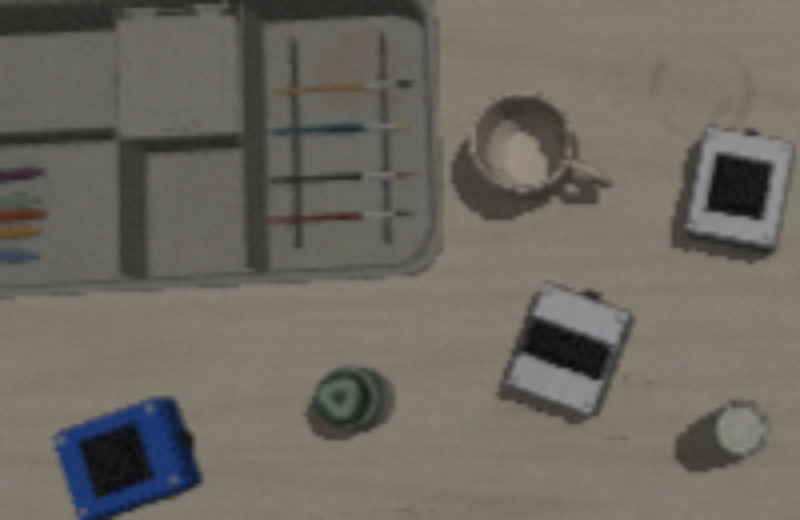

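The crop confirms the two look-alikes: the aluminium/grey square-key block is at crop (740,187), and the blue one at (120,460) is not meant. The wrist views show the rocker at (583,108), the round key at (695,85) and the grey square key at (200,90). Next I'll take a close look at the rocker. Then I'll touch it lightly to check that the raised end is under the finger, and press.

```bash
cat >> h.py <<'E'
def close(lab,guess,yaw=0):
    z=.051 if 'press' in lab else .052
    env.move_pose((guess[0]-.055,guess[1],.19),down(yaw)); env.wait(.15)
    im=env.capture('wrist'); P=[]
    for l in (lab,lab.split('_')[0]+'_block'):
        for d in env.pinpoint('wrist',l)[:3]:
            q=ray('wrist',d['xy'],0 if 'block' in l else z); print(l,round(d['p'],2),np.round(d['xy']),np.round(q,4)); P.append((l,d['p'],q))
    return im,P
def press(x,y,zc,zend,yaw=0):
    env.movel((x,y,zc),vel=.12); env.wait(.2); f0=env.read_state()['force']
    env.movel((x,y,zend+.02),vel=.06); env.wait(.1)
    hit=env.movel((x,y,zend),vel=.02,f_stop=1.5); s=env.read_state()
    print('touch',hit,np.round(s['tool_pos'],4),np.round(np.array(s['force'])-f0,1)); return s['tool_pos'][2]
E
python3 - <<'E'
from h import *
im,P=close('rocker_press',(.506,-.0525))
save('','rock.png',im)
c=[q for l,p,q in P if l=='rocker_press' and np.hypot(q[0]-.506,q[1]+.0525)<.02]
p=c[0] if c else np.array([.506,-.0525])
z=press(p[0],p[1],.09,.043)
if z>.0475:
    h=env.movel((p[0],p[1],.0425),vel=.02,f_stop=14);s=env.read_state();print(h,s['tool_pos'],s['force'])
env.movel((p[0],p[1],.19),vel=.15); env.movel((p[0]-.055,p[1],.19)); env.wait(.1)
save('wrist','rock2.png'); print(env.read_state()['time_s'])
a=np.hstack([im[:300,130:430],env.capture('wrist')[:300,130:430]]); save('','rr.png',a)
E
```

```text
rocker_press 0.94 [285. 134.] [ 0.5076 -0.0544  0.051 ]
rocker_block 0.61 [279. 151.] [ 0.4889 -0.0486  0.    ]
rocker_block 0.46 [282. 135.] [ 0.5037 -0.0519  0.    ]
touch True [ 0.5076 -0.0544  0.0528] [-0.   0.5  1.1]
True [ 0.5086834  -0.05438825  0.044001  ] [-0.40182852  0.27805389  4.1965443 ]
10.1
```

View pics/rr.png

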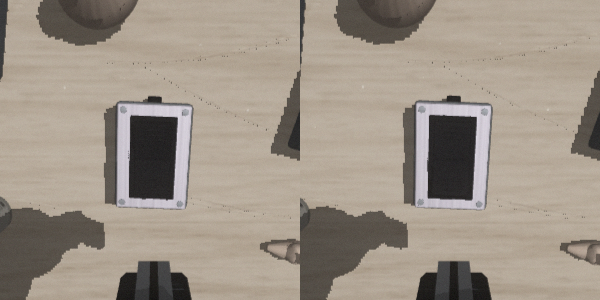

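The two views match, so the block did not move. First contact was at z = 52.8 mm, meaning the raised wing, and the hard stop came at 44.0 mm, so the rocker is fully over. Next are the square key and then the round key.

```bash
python3 - <<'E'
from h import *
for lab,g in(('square_top',(.595,.101)),('round_top',(.5275,-.213))):
    im,P=close(lab,g)
    c=[q for l,p,q in P if l==lab and np.hypot(q[0]-g[0],q[1]-g[1])<.02]
    p=c[0] if c else np.array(g)
    z=press(p[0],p[1],.09,.043)
    if z<.0475: print('low',lab); env.movel((p[0],p[1],.19)); break
    h=env.movel((p[0],p[1],.0425),vel=.02,f_stop=18);s=env.read_state();print(h,s['tool_pos'],s['force'])
    env.movel((p[0],p[1],.19),vel=.2)
    env.movel((p[0]-.055,p[1],.19)); env.wait(.1)
    b=env.capture('wrist'); save('',lab+'.png',np.hstack([im[:300,130:430],b[:300,130:430]]))
    print(env.read_state()['time_s'])
E
python3 -c "
import cv2,numpy as np
cv2.imwrite('pics/both.png',np.vstack([cv2.imread('pics/square_top.png'),cv2.imread('pics/round_top.png')]))"
```

```text
square_top 0.58 [282. 131.] [0.5965 0.1011 0.052 ]
square_block 0.86 [280. 128.] [0.5966 0.1034 0.    ]
square_block 0.56 [458. 234.] [ 0.4931 -0.0741  0.    ]
touch True [0.5962 0.101  0.0506] [ 0.1 -0.2  0.2]
False [0.59622368 0.10102981 0.04395705] [-6.40957472 -0.97946558 11.35058992]
15.9583
round_top 0.55 [287. 138.] [ 0.5247 -0.2144  0.052 ]
round_block 0.68 [290. 136.] [ 0.5224 -0.2174  0.    ]
touch True [ 0.5243 -0.2142  0.0506] [-0.7 -1.2  0.4]
True [ 0.52433804 -0.21424807  0.04404886] [-0.05497975 -0.42414815  3.37461496]
22.075
```

View pics/both.png

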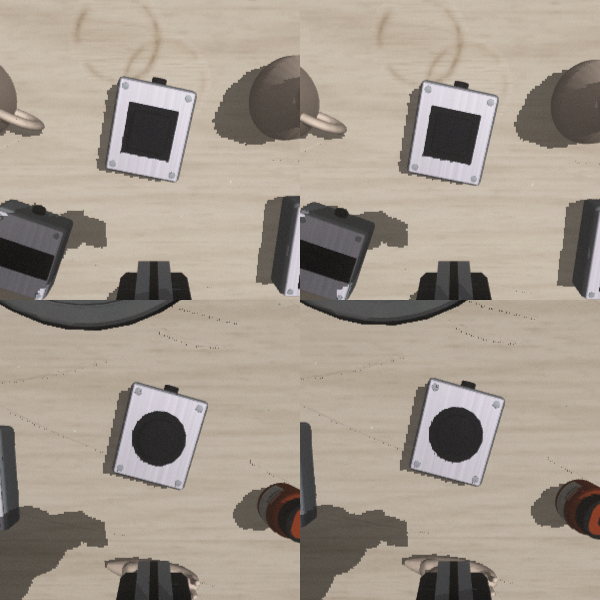

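Both keys bottomed out at a tool height of 44.0 mm. The key side walls no longer show, and the blocks keep their place relative to the background. The robot is clear of everything, so I'm handing in.

```bash
python3 -c "
from workcell import env
print(env.job_done())"
```

```text
the job is handed in; nothing more can be done
None
```

The job is handed in: I tipped the rocker fully over, then pressed the square key and the round key to their stops, in that order, in about 22 s; the bar key and the blue look-alike were not touched, and nothing visibly moved.

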